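Dial the key box open

ROBOT

A 6-joint arm with a two-finger parallel gripper is mounted at the origin on a cart in front of the work surface, level with it; the furniture and walls round the work are solid. World frame = base frame: x ahead of the robot, y to its left, z up, the work surface at z = 0. Lengths are in mm, angles in rad, forces in N, time in s.
With the tool pointing down it reaches from about 350 to 775 mm from the base axis. Payload 7.3 kg.
Tool frame: the origin (TCP) lies on the centre line of the jaws, within the pads' length; the fingertips stand finger_overhang ahead of it and the grasp point (between the pads) lies 8 mm behind it (finger_overhang is the distance from the TCP to the fingertips, in mm); z points along the fingers, y is the line along which they close (so a half turn about z gives the same grasp; the last joint's range is limited). The gripper opens to 92 mm and grips with 3 to 60 N. Pads are 19 mm wide; open, the fingers measure 130 mm over their backs; the gripper's body (75 mm by 190 mm) begins 47 mm behind the grasp point.
Start: joints at [-1.272, 0.342, 1.524, -0, 1.275, -0.146], TCP at [225.919, -473.924, 237.741] pointing down, gripper open.
Joint ranges: [-2.53, 2.53], [-0.77, 2.02], [0.04, 2.7], [-1, 4.14], [0.28, 2.66], [-3.11, 3.11]. Speed limits (rad/s): [2.57, 2.57, 3.14, 3.14, 3.14, 3.14].

INTERFACE

Orientations are given as [roll, pitch, yaw] about the fixed x, y, z axes, in that order (R = Rz(yaw) Ry(pitch) Rx(roll)).
In Python, from plant import get_obs, capture, close_job, finger_overhang gives the robot as it stands.
- The arm moves only by the shell command python3 -m inch 'ROWS'. ROWS is JSON, one flat list of numbers, 7 for each row, row after row: the turn, a rotation vector about the tool's x, y, z scaled (see below), then the shift along the tool's x, y, z scaled (see below), then the closure, from -1 (fully open) to 1 (shut). In form: [ax, ay, az, tx, ty, tz, gripper, ax, ay, az, tx, ty, tz, gripper, ...]. A call has 1 to 10 rows; each row shifts and turns the commanded pose from where the row before left it, along the tool's axes as they then stand; what a row does not reach is not made up. The controller multiplies each number of a shift by 0.8 m and each number of a turn by 1.5 rad. A row lasts 1/12 s, in which the tool goes at most 41.7 mm and 7.16 degrees, less where a joint would pass 70% of its speed; a pose out of reach is approached as far as the arm can. A call with a number of a shift or a turn outside -1 to 1 is refused whole. A call with a gripper value outside its range is refused whole. The fingers move at their own pace and stop on an object; the grip force is fixed at half the most. Time passes only in rows, so rows that do not move let the fingers close. It gives the time, the measured TCP pose, the force, the opening and the grip force at its end, in the units of the state.
- get_obs(): the state, without advancing time (a new reading comes with each control period).
- capture(name): name is "side" or "top" or "wrist"; returns a dict with "image" (384x512x3 uint8, red, green, blue), "mtx" (3x3 intrinsics, pixels), "pose" (4x4, takes a point from camera to world coordinates). Camera axes: x right, y up, looking along -z (the intrinsics and any distortion apply to the point x, -y, -z); pixel columns grow to the right and rows downward; lengths in mm; the calibration is good to about 2 mm. A picture is of the moment at which its call begins. There is no depth.
- close_job(): hands the job in; it is judged then, once.
The state is a dict: "time": time; "joint_positions": joint angles; "dq": joint speeds; "tau": joint torques, N m; "tool_pos": TCP position; "tcp_rot": TCP orientation; "contact_force": force on the tool from outside, world axes, zero at the start; "moment": the same for the moment, N m; "grip_width": finger opening in mm; "finger_force": force on a finger pad.
Only numpy, scipy, OpenCV 4.12 (cv2) and the standard library are available. Lean on these libraries where they do the work, as an engineer would, in place of code of your own. Each camera call takes 0.05 s, during which the arm holds its last target. There are 200 camera calls.

TASK

Open the key box: roll its three number wheels, one at a time and without bearing on the wheel next to it, until they show 4, 7, 3 from left to right, each settled in its click; then push the lid by its thumb bar fully back and take the hand away. Use a light touch: press no harder on a wheel than it takes to turn it (a few newtons, never 15), do not shove the box along the worktop, and leave the things round it alone.

Things in the scene. Friction and masses are not known exactly. Their poses are not given: they have to be found in the camera images.
- key_box: grey steel box, 160 (x) x 150 (y) x 70 mm high, 2.5 kg, loose on rubber feet: a sideways push much over 10 N shoves it. Origin: centre of its underside; x points from the lock (robot's side) to the lid, y left, z up. Its front 50 mm is the lock, cover 70 mm above the worktop, with 3 wheels in a row along y; behind it a flat lid, top 64 mm up. The lid's pins leave the wheels only at the code
- wheel_1 (a joint): left (+y) number wheel; angle in rad, grows as its top is rolled away from the robot (key_box +x). 0.628 rad is one number and one click: 0 shows 0, 0.628 shows 1 and so on; it turns endlessly, 9 is followed by 0. The number in force is on the uppermost flat, between white index lines; the next higher number lies on the robot's side of it
- wheel_2 (a joint): middle number wheel, values as wheel_1. Each wheel rides on a leaf spring: it sinks about 1 mm for every 6 N, 4 mm at most, and its ten corners rise 1 mm above its flats as it turns
- wheel_3 (a joint): right (-y) number wheel, values as wheel_1. Rolling a wheel over a click takes about 2 N along the rim; left between two numbers it falls into the nearest one
- wheel_1_top (a point): middle of the uppermost flat of the left wheel when in a click (axes as key_box; part of the box, does not turn). Black ten-sided wheel, white numeral on each flat, 13 mm wide, 36 mm over flats, 38 over corners, standing 8 to 9 mm above the lock cover; axle along y, 18 mm below this point. Roll it with a shut fingertip pressed lightly on top and drawn along key_box x: 12 mm is one number
- wheel_2_top (a point): the same point of the middle wheel, 32 mm from the left one
- wheel_3_top (a point): the same point of the right wheel, 32 mm from the middle one
- lid (a joint): the sliding lid; value in m, 0 shut, 0.040 fully open against its stop; grows as the lid is pushed along key_box +x, away from the lock and the robot. With the code set it slides against about 2 to 3 N; with a wrong number it gives only 1 to 2 mm
- lid_bar (a point): middle of the lock-side (-x) face of the lid's thumb bar, half-way up; push here toward key_box +x. The bar runs along y, 62 mm long, 9 mm thick, rises 18 mm from the lid to 82 mm above the worktop. The point moves with the lid. In front of this face 37 mm are free to the back of the wheels at the height of the lock cover
- herbs_mid (a point): herb jar with a wooden lid, 47 mm wide and 87 mm high, bystander; its centre
- timer_mid (a point): round white and red kitchen timer, 66 mm wide and 60 mm high, bystander; its centre

How it is judged (in metres and radians):
On the way, in this order (a step that is already met when the one before it is completed fails the run):
1. the three wheels show 4, 7, 3 in their clicks, the lid still shut ((value of joint wheel_1 between -3.97 and -3.57 rad or value of joint wheel_1 between 2.313 and 2.713 rad or value of joint wheel_1 between 8.596 and 8.996 rad) and (value of joint wheel_2 between -2.085 and -1.685 rad or value of joint wheel_2 between 4.198 and 4.598 rad or value of joint wheel_2 between 10.481 and 10.881 rad) and (value of joint wheel_3 between -4.598 and -4.198 rad or value of joint wheel_3 between 1.685 and 2.085 rad or value of joint wheel_3 between 7.968 and 8.368 rad) and value of joint lid below 0.003 m), for 0.2 s.
2. the lid is pushed fully open (value of joint lid above 0.036 m), for 0.2 s.
At the end, for the whole second after the job is handed in: the lid stands at least 36 mm open of its 40 mm, the wheels still show 4, 7, 3 (within 0.2 rad) and the box is at rest (value of joint lid above 0.036 m and (value of joint wheel_1 between -3.97 and -3.57 rad or value of joint wheel_1 between 2.313 and 2.713 rad or value of joint wheel_1 between 8.596 and 8.996 rad) and (value of joint wheel_2 between -2.085 and -1.685 rad or value of joint wheel_2 between 4.198 and 4.598 rad or value of joint wheel_2 between 10.481 and 10.881 rad) and (value of joint wheel_3 between -4.598 and -4.198 rad or value of joint wheel_3 between 1.685 and 2.085 rad or value of joint wheel_3 between 7.968 and 8.368 rad) and linear speed of key_box below 0.01 m/s); the robot touches nothing.
It fails at once if a wheel is pressed with more than 15 N (contact force between the fingers and wheel_1 above 15 N or contact force between the fingers and wheel_2 above 15 N or contact force between the fingers and wheel_3 above 15 N).
It fails at once if the fingers bear on two wheels at once ((contact force between the fingers and wheel_1 above 0.5 N and contact force between the fingers and wheel_2 above 0.5 N) or (contact force between the fingers and wheel_2 above 0.5 N and contact force between the fingers and wheel_3 above 0.5 N)).
It fails at once if the box is shoved more than 15 mm (distance of key_box from where it was at the start of the episode above 0.015 m).
It fails at once if a bystander is disturbed (moved more than 15 mm) (distance of any of herbs_mid, timer_mid from where it was at the start of the episode above 0.015 m).
It also fails if it takes over 64 s, if anything falls off the work surface, if the arm or the gripper's body presses on something with over 40 N, if the wrist force passes 120 N, or if a joint passes its speed limit or range.

## Working session

There is one attempt and no reset: what is moved stays moved. The work goes in short steps, Python scripts to look and compute and a shell command to move; the robot and the scene stay as the last step left them, time stands still between calls to the robot, and variables do not carry over. Pictures are saved under pics/ and viewed, at most 13 in all, crops included, and the job is handed in when it is done.

```bash
mkdir -p pics; ls; python3 - <<'E'
from plant import *
import cv2,numpy as np
print(get_obs(), finger_overhang)
a=[]
for n in ("top","side"):
    c=capture(n); cv2.imwrite(f"pics/{n}0.png",c["image"][:,:,::-1]); np.savez(f"pics/{n}0.npz",**c); print(n,c["mtx"],c["pose"].round(3),[k for k in c])
E
```

```text
pics
{'time': 0.0, 'joint_positions': array([-1.27199106e+00,  3.42709270e-01,  1.52502161e+00, -1.46178377e-06,
        1.27541486e+00, -1.45972299e-01]), 'dq': array([ 0.00141964,  0.00013365, -0.0007564 , -0.00079218,  0.00206583,
        0.00139524]), 'tau': array([-7.15561164e-04, -4.31248212e+01, -2.44218725e+01,  7.15258392e-02,
        5.58367185e-02, -1.27423018e-04]), 'tool_pos': array([ 225.79937769, -473.52073188,  237.05034018]), 'tcp_rot': array([-3.14005588e+00, -2.24519824e-04,  4.44777823e-01]), 'contact_force': array([ 0.39518381, -0.49194857, -0.07925868]), 'moment': array([-0.03086692, -0.04094423,  0.02288013]), 'finger_force': 0.0, 'grip_width': 91.67352804862514} 11.0
top [[348.41668948   0.         252.48347455]
 [  0.         348.41668948 197.45943943]
 [  0.           0.           1.        ]] [[ 1.40000e-02  9.97000e-01 -7.00000e-02  4.00789e+02]
 [-1.00000e+00  1.30000e-02 -5.00000e-03  6.05900e+01]
 [-4.00000e-03  7.00000e-02  9.98000e-01  9.98005e+02]
 [ 0.00000e+00  0.00000e+00  0.00000e+00  1.00000e+00]] ['image', 'mtx', 'pose']
side [[348.27438589   0.         257.46276146]
 [  0.         348.27438589 189.70906937]
 [  0.           0.           1.        ]] [[ 1.00000e+00  0.00000e+00  3.00000e-02  5.20270e+02]
 [ 2.50000e-02  5.30000e-01 -8.48000e-01 -6.48519e+02]
 [-1.60000e-02  8.48000e-01  5.30000e-01  5.25261e+02]
 [ 0.00000e+00  0.00000e+00  0.00000e+00  1.00000e+00]] ['image', 'mtx', 'pose']
```

```bash
python3 - <<'E'
import cv2,numpy as np
a=cv2.imread("pics/top0.png");b=cv2.imread("pics/side0.png")
cv2.imwrite("pics/t.png",cv2.resize(a,(768,576)));cv2.imwrite("pics/s.png",cv2.resize(b,(768,576)))
E
```

```text
(no output)
```

View pics/t.png

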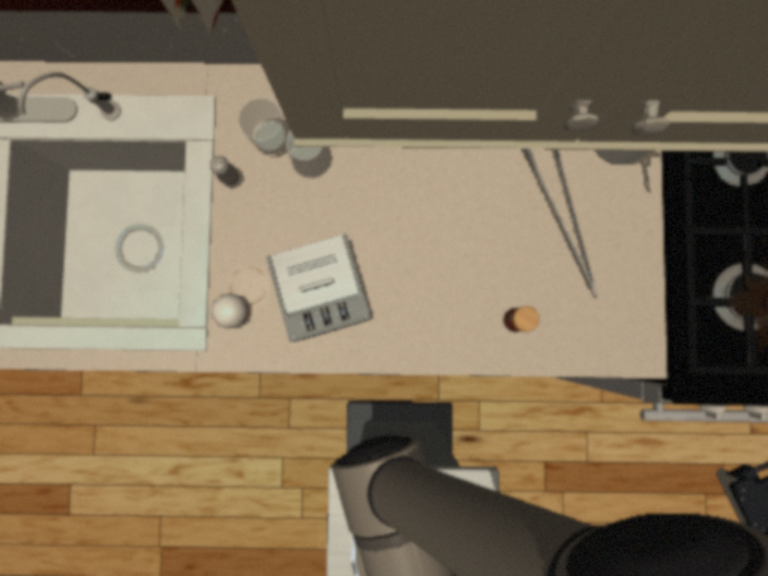

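View pics/s.png

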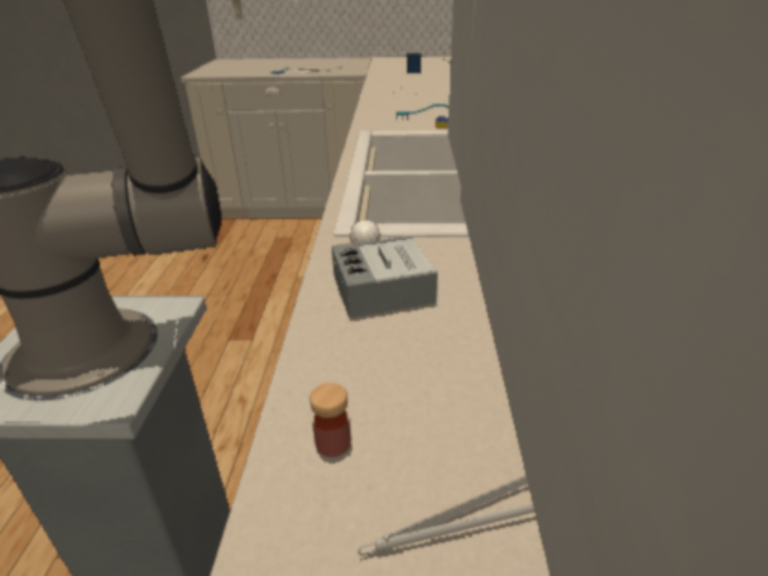

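The top view shows the box at about (320,288), with wheels at (309,319), (325,315), (341,311). The timer is at (230,310) and the herbs at (523,319). The side view shows the same layout, with a wall cabinet overhead on the far side.

```bash
cat > h.py <<'E'
import cv2,numpy as np
def ray(c,uv,z):
    K=c["mtx"];P=c["pose"]
    d=np.linalg.solve(K,[uv[0],uv[1],1.]);d=P[:3,:3]@(d*[1,-1,-1]);o=P[:3,3]
    return o+d*(z-o[2])/d[2]
def proj(c,p):
    P=c["pose"];q=P[:3,:3].T@(np.asarray(p,float)-P[:3,3]);q=q*[1,-1,-1];u=c["mtx"]@q;return u[:2]/u[2]
E
python3 - <<'E'
from h import *
c=dict(np.load("pics/top0.npz"))
im=c["image"].astype(int);g=im.sum(2)
# dark wheel blobs
m=np.zeros(g.shape,np.uint8);m[190:230,190:250]=(g[190:230,190:250]<200)
n,l,s,ce=cv2.connectedComponentsWithStats(m)
print(s,ce)
for u in ce[1:]: print(ray(c,u,74).round(1))
for nm,u,z in [("w1",(309,319),78),("w2",(325,315),78),("w3",(341,311),78),("fl",(293,340),70),("fr",(371,320),70),("br",(347,235),64),("bl",(267,256),64),("bar",(317,287),82),("timer",(230,310),45),("herb",(523,319),87)]: print(nm,ray(c,np.array(u)/1.5,z).round(1))
# light lid
m=np.zeros(g.shape,np.uint8);m[150:230,170:255]=g[150:230,170:255]
hsv=cv2.cvtColor(c["image"],cv2.COLOR_RGB2HSV);b=((hsv[...,1]<35)&(hsv[...,2]>150)).astype(np.uint8);k=np.zeros_like(b);k[150:225,175:250]=b[150:225,175:250]
r=cv2.minAreaRect(max(cv2.findContours(k,0,2)[0],key=cv2.contourArea));print("lid",r,[ray(c,p,64).round(1) for p in cv2.boxPoints(r)])
E
```

```text
[[     0      0    512    384 196579]
 [   218    207      1      1      1]
 [   203    209      4      4     10]
 [   231    209      1      1      1]
 [   228    210      3      3      6]
 [   207    213      1      2      2]
 [   216    213      4      3      9]] [[255.50596961 191.49703173]
 [218.         207.        ]
 [204.1        210.2       ]
 [231.         209.        ]
 [228.83333333 211.16666667]
 [207.         213.5       ]
 [217.66666667 213.88888889]]
[438.8 156.7  74. ]
[429.8 193.4  74. ]
[434.  122.1  74. ]
[428.2 127.7  74. ]
[421.2 185.5  74. ]
[420.6 157.2  74. ]
w1 [423.3 187.7  78. ]
w2 [430.7 159.6  78. ]
w3 [438.1 131.6  78. ]
fl [385.9 216.3  70. ]
fr [423.2  78.7  70. ]
br [576.2 124.4  64. ]
bl [536.1 268.   64. ]
bar [479.6 174.3  82. ]
timer [438.6 337.   45. ]
herb [ 428.1 -186.1   87. ]
lid ((209.396240234375, 182.88681030273438), (40.65872573852539, 50.82339859008789), 74.05460357666016) [array([537.1, 264.3,  64. ]), array([576.9, 132.8,  64. ]), array([471.1, 100.8,  64. ]), array([431.8, 231.3,  64. ])]
```

```bash
python3 -m inch '[0,0,-0.077,0,0,0,1, 0,0,-0.077,0,0,0,1, 0,0,-0.077,0,0,0,1, 0,0,-0.077,0,0,0,1, 0,0,-0.077,0,0,0,1, 0,0,-0.077,0,0,0,1, 0,0,-0.077,0,0,0,1, 0,0,-0.077,0,0,0,1, 0,0,-0.077,0,0,0,1, 0,0,-0.077,0,0,0,1]'
python3 -m inch '[0,0,-0.077,0,0,0,1, 0,0,-0.077,0,0,0,1, 0,0,0,0.039,0.025,0,1, 0,0,0,0.039,0.025,0,1, 0,0,0,0.039,0.025,0,1, 0,0,0,0.039,0.025,0,1, 0,0,0,0.039,0.025,0,1, 0,0,0,0.039,0.025,0,1, 0,0,0,0.039,0.025,0,1, 0,0,0,0.039,0.025,0,1]'
python3 -m inch '[0,0,0,0.039,0.025,0,1, 0,0,0,0.039,0.025,0,1, 0,0,0,0.039,0.025,0,1, 0,0,0,0.039,0.025,0,1, 0,0,0,0.039,0.025,0,1, 0,0,0,0.039,0.025,0,1, 0,0,0,0.039,0.025,0,1, 0,0,0,0.039,0.025,0,1, 0,0,0,0.039,0.025,0,1, 0,0,0,0,0,0,1]'
python3 - <<'E'
from plant import *
import cv2,numpy as np
c=capture("wrist"); np.savez("pics/w1.npz",**c); cv2.imwrite("pics/w1.png",cv2.resize(c["image"][:,:,::-1],(768,576),interpolation=cv2.INTER_CUBIC)); print(c["pose"].round(3),get_obs()["tool_pos"])
E
```

```text
time: 0.93
tool_pos: [225.8, -473.7, 237.3]
tcp_rot: [-3.141, -0.001, 1.606]
contact_force: [0.4, -0.3, 0.3]
grip_width: 29.8
finger_force: 0.0
time: 1.77
tool_pos: [316.3, -189.8, 237.6]
tcp_rot: [-3.142, -0.0, 1.83]
contact_force: [0.6, -0.5, 0.7]
grip_width: 0.6
finger_force: 0.0
time: 2.6
tool_pos: [419.1, 131.2, 237.4]
tcp_rot: [3.14, -0.002, 1.836]
contact_force: [-1.5, -0.1, -0.1]
grip_width: 0.4
finger_force: 0.0
[[ 9.65000e-01 -2.50000e-01 -8.00000e-02  3.97865e+02]
 [ 2.63000e-01  9.20000e-01  2.91000e-01  2.09636e+02]
 [ 1.00000e-03 -3.02000e-01  9.53000e-01  3.84266e+02]
 [ 0.00000e+00  0.00000e+00  0.00000e+00  1.00000e+00]] [418.23794643 128.77909973 237.18850046]
```

View pics/w1.png

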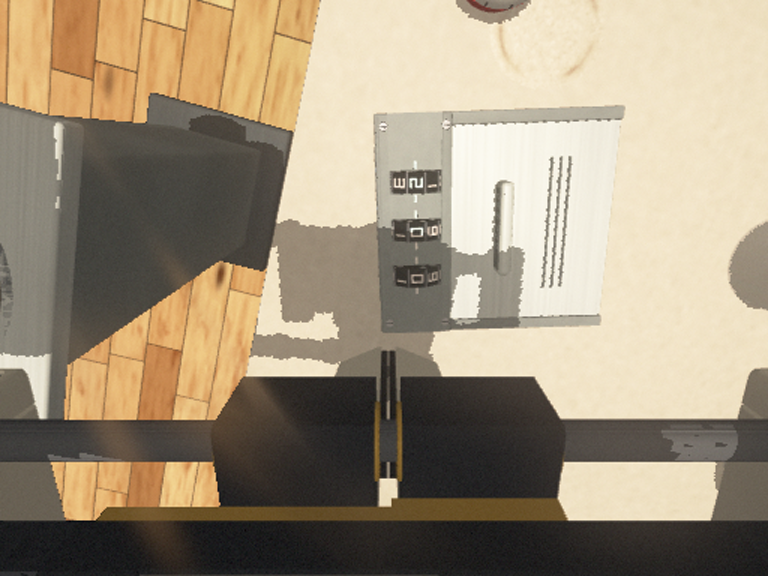

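The wheels are at about (415,182), (415,230) and (416,277) and appear to show 2, 0, 0. The shut fingertips at (388,360) are narrow. I'll zoom in, rotated, to confirm.

```bash
python3 - <<'E'
from h import *
c=dict(np.load("pics/w1.npz"))
a=c["image"][70:225,245:345,::-1]
a=cv2.rotate(cv2.resize(a,None,fx=5,fy=5,interpolation=cv2.INTER_CUBIC),cv2.ROTATE_90_CLOCKWISE)
cv2.imwrite("pics/w1c.png",a); print(a.shape)
# dark wheel blobs, box corners
for nm,u,z in [("w1",(415,182),78),("w2",(415.5,230),78),("w3",(416.5,277),78),("fl",(375,114),70),("fr",(383,332),70),("bar1",(496.5,182),82),("bar2",(499,272),82)]: print(nm,ray(c,np.array(u)/1.5,z).round(1))
E
```

```text
(500, 775, 3)
w1 [421.2 192.   78. ]
w2 [430.2 162.3  78. ]
w3 [439.9 131.5  78. ]
fl [385.8 225.1  70. ]
fr [429.2  83.2  70. ]
bar1 [470.7 205.8  82. ]
bar2 [491.9 150.4  82. ]
```

View pics/w1c.png

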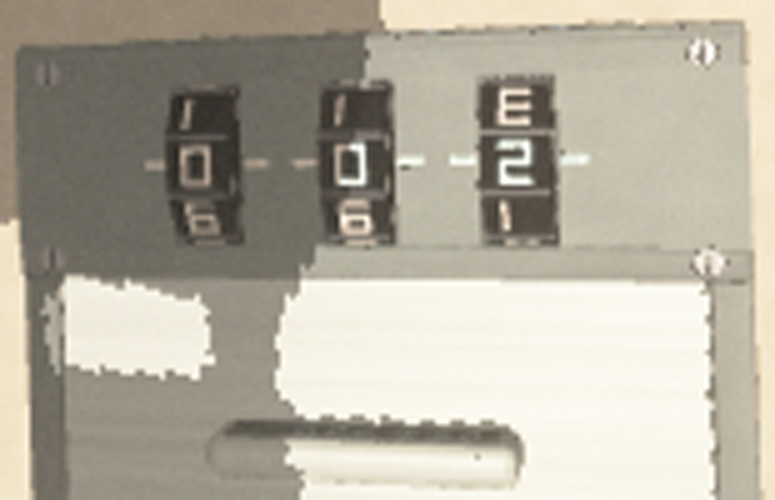

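The zoom, which is upside down, confirms 2, 0, 0, with the next higher number on the robot side. I need wheel 1 +2, wheel 2 −3 and wheel 3 +3. I'll hover over wheel 2 first.

```bash
python3 -m inch '[0,0,0,0.035,0.025,0,1, 0,0,0,0,0,0.04,1, 0,0,0,0,0,0.04,1, 0,0,0,0,0,0.04,1, 0,0,0,0,0,0.04,1, 0,0,0,0,0,0,1, 0,0,0,0,0,0,1]'
python3 - <<'E'
from plant import *
import cv2,numpy as np
print(get_obs()["tool_pos"])
ims=[]
c=capture("wrist"); np.savez("pics/w2.npz",**c); ims.append(cv2.resize(c["image"][60:330,:,::-1],None,fx=1.5,fy=1.5))
d=capture("side"); np.savez("pics/s2.npz",**d); ims.append(cv2.resize(d["image"][130:230,180:330,::-1],(384,256)))
e=capture("top"); ims[1]=np.hstack([ims[1],cv2.resize(e["image"][150:250,160:310,::-1],(384,256))])
ims[0]=cv2.resize(ims[0],(640,338));ims[1]=cv2.resize(ims[1],(640,213));cv2.imwrite("pics/w2.png",np.vstack(ims))
E
```

```text
time: 3.23
tool_pos: [429.3, 157.3, 109.1]
tcp_rot: [-3.137, -0.0, 1.83]
contact_force: [0.1, -1.1, 0.4]
grip_width: 0.1
finger_force: 0.0
[429.28598791 157.28733452 109.05124782]
```

View pics/w2.png

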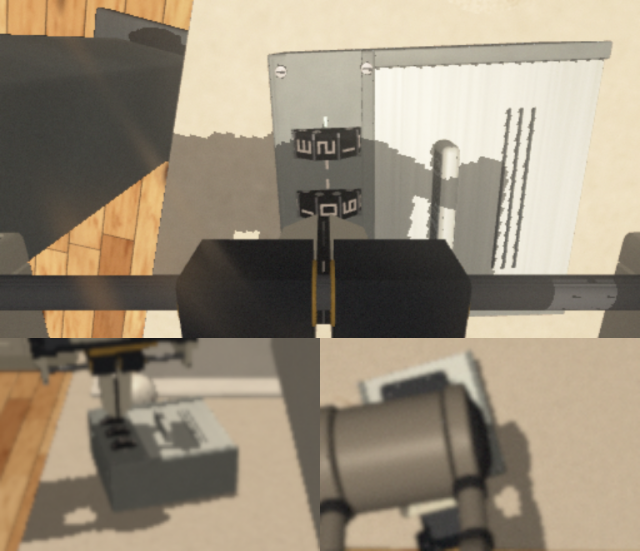

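The tip hangs right over wheel 2, at about (322,222) in the composite. Wheel 1's flat is at (326,146) and wheel 2's at (329,203).

```bash
python3 - <<'E'
from h import *
c=dict(np.load("pics/w2.npz"));R=np.array([[np.cos(.285),np.sin(.285)],[-np.sin(.285),np.cos(.285)]])
T=np.array([429.3,157.3])
for nm,u in [("w1",(326,146)),("w2",(329,204)),("tip",(322,222))]:
    p=ray(c,(u[0]/1.25,u[1]/1.25+60),98 if nm=="tip" else 78)
    print(nm,p.round(1),"rel TCP in box axes",(R@(p[:2]-T)).round(1))
print(proj(c,[429.3,157.3,98]))
E
```

```text
w1 [421.6 192.4  78. ] rel TCP in box axes [ 2.5 35.8]
w2 [430.8 164.2  78. ] rel TCP in box axes [3.3 6.2]
tip [427.6 163.1  98. ] rel TCP in box axes [0.  6.1]
[257.86548105 247.41584127]
```

```bash
python3 -m inch '[0,0,0,0.0056,0.011,0,1, 0,0,0,0,0,0.011,1, 0,0,0,0,0,0.011,1, 0,0,0,0,0,0,1, 0,0,0,0,0,0,1]'
python3 -m inch '[0,0,0,0,0,0.001,1,0,0,0,0,0,0,1]';python3 -m inch '[0,0,0,0,0,0.001,1,0,0,0,0,0,0,1]'
```

```text
time: 3.8
tool_pos: [436.9, 164.8, 91.4]
tcp_rot: [-3.14, 0.0, 1.831]
contact_force: [0.3, -0.3, 0.1]
grip_width: 0.1
finger_force: 0.0
time: 3.97
tool_pos: [437.6, 164.8, 91.2]
tcp_rot: [-3.141, 0.0, 1.831]
contact_force: [-0.9, 0.3, -0.6]
grip_width: 0.6
finger_force: 0.0
time: 4.13
tool_pos: [437.6, 164.8, 90.5]
tcp_rot: [3.141, 0.0, 1.831]
contact_force: [0.8, 0.4, -0.1]
grip_width: 0.4
finger_force: 0.0
```

```bash
for i in 1; do python3 -m inch '[0,0,0,0,0,0.001,1,0,0,0,0,0,0,1]'|sed -n '2p;4p'; python3 -m inch '[0,0,0,0,0,0.0005,1,0,0,0,0,0,0,1]'|sed -n '2p;4p';python3 -m inch '[0,0,0,0,0,0.0005,1,0,0,0,0,0,0,1]'|sed -n '2p;4p'; done
```

```text
tool_pos: [437.6, 164.8, 89.7]
contact_force: [0.2, -0.0, 0.5]
tool_pos: [437.6, 164.8, 89.3]
contact_force: [0.3, -1.1, 0.5]
tool_pos: [437.7, 164.8, 88.9]
contact_force: [-0.1, 0.2, 0.4]
```

```bash
python3 -m inch '[0,0,0,0,0,0.0005,1,0,0,0,0,0,0,1]'|sed -n '2p;4p'; python3 -m inch '[0,0,0,0,0,0.0005,1,0,0,0,0,0,0,1]'|sed -n '2p;4p'
```

```text
tool_pos: [437.7, 164.8, 88.6]
contact_force: [-0.5, 0.9, 1.7]
tool_pos: [437.8, 164.9, 88.3]
contact_force: [0.0, 0.7, 3.1]
```

```bash
python3 -m inch '[0,0,0,0,-0.0025,0,1,0,0,0,0,-0.0025,0,1,0,0,0,0,-0.0025,0,1]'|sed -n '2p;4p'; python3 -m inch '[0,0,0,0,-0.0025,0,1,0,0,0,0,-0.0025,0,1,0,0,0,0,-0.0025,0,1]'|sed -n '2p;4p';  python3 -m inch '[0,0,0,0,0,-0.006,1,0,0,0,0,0.015,0,1,0,0,0,0,0,0,1,0,0,0,0,0,0,1]'|sed -n '2p;4p'
python3 - <<'E'
from plant import *
import cv2,numpy as np
c=capture("wrist"); np.savez("pics/w3.npz",**c); 
cv2.imwrite("pics/w3.png",cv2.rotate(cv2.resize(c["image"][150:260,210:330,::-1],None,fx=5,fy=5,interpolation=cv2.INTER_CUBIC),cv2.ROTATE_90_COUNTERCLOCKWISE))
E
```

```text
tool_pos: [432.4, 163.3, 88.5]
contact_force: [1.6, -0.5, 4.8]
tool_pos: [425.6, 161.4, 88.2]
contact_force: [2.1, -0.7, 3.9]
tool_pos: [437.2, 164.8, 92.7]
contact_force: [0.1, 0.7, -0.6]
```

View pics/w3.png

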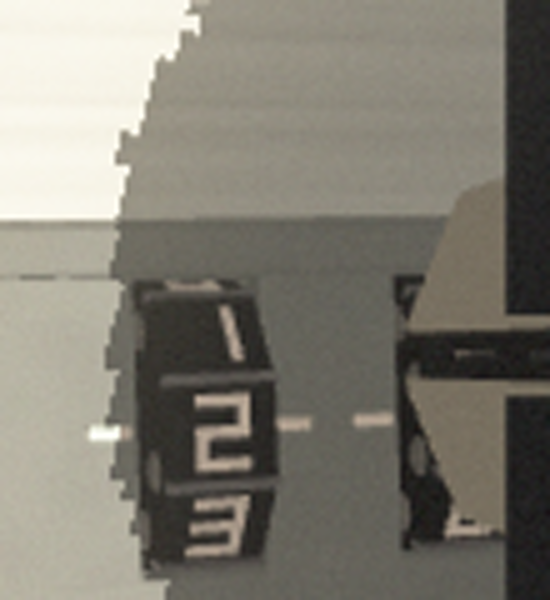

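The finger hides wheel 2's numeral. The corner of a 0 now shows on its robot-side flat at (460,520), so it has probably moved one click. I'll do two more strokes, then look from clear of the wheel.

```bash
python3 -m inch '[0,0,0,0,0,0.006,1,0,0,0,0,0,0,1]'|sed -n '2p;4p'; python3 -m inch '[0,0,0,0,-0.0025,0,1,0,0,0,0,-0.0025,0,1,0,0,0,0,-0.0025,0,1,0,0,0,0,-0.0025,0,1,0,0,0,0,-0.0025,0,1,0,0,0,0,-0.0025,0,1]'|sed -n '2p;4p'; python3 -m inch '[0,0,0,0,0,-0.006,1,0,0,0,0,0.015,0,1,0,0,0,0,0,0,1,0,0,0,0,0,0.006,1,0,0,0,0,0,0,1]'|sed -n '2p;4p'; python3 -m inch '[0,0,0,0,-0.0025,0,1,0,0,0,0,-0.0025,0,1,0,0,0,0,-0.0025,0,1,0,0,0,0,-0.0025,0,1,0,0,0,0,-0.0025,0,1,0,0,0,0,-0.0025,0,1]'|sed -n '2p;4p'; python3 -m inch '[0,0,0,0,0,-0.006,1,0,0,0,0,0,-0.015,1,0,0,0,-0.04,0,0,1,0,0,0,0,0,0,1,0,0,0,0,0,0,1]'|sed -n '2p;4p'
python3 - <<'E'
from plant import *
import cv2,numpy as np
c=capture("wrist"); np.savez("pics/w4.npz",**c); 
cv2.imwrite("pics/w4.png",cv2.rotate(cv2.resize(c["image"][70:230,210:340,::-1],None,fx=4.5,fy=4.5,interpolation=cv2.INTER_CUBIC),cv2.ROTATE_90_COUNTERCLOCKWISE))
E
```

```text
tool_pos: [437.4, 164.8, 87.8]
contact_force: [0.8, -0.3, 4.7]
tool_pos: [425.4, 161.4, 88.1]
contact_force: [2.8, -1.3, 3.5]
tool_pos: [437.6, 164.9, 87.7]
contact_force: [1.0, -0.2, 6.0]
tool_pos: [425.5, 161.4, 88.2]
contact_force: [2.4, -1.6, 3.7]
tool_pos: [433.7, 130.1, 104.7]
contact_force: [1.4, 0.6, -0.1]
```

View pics/w4.png

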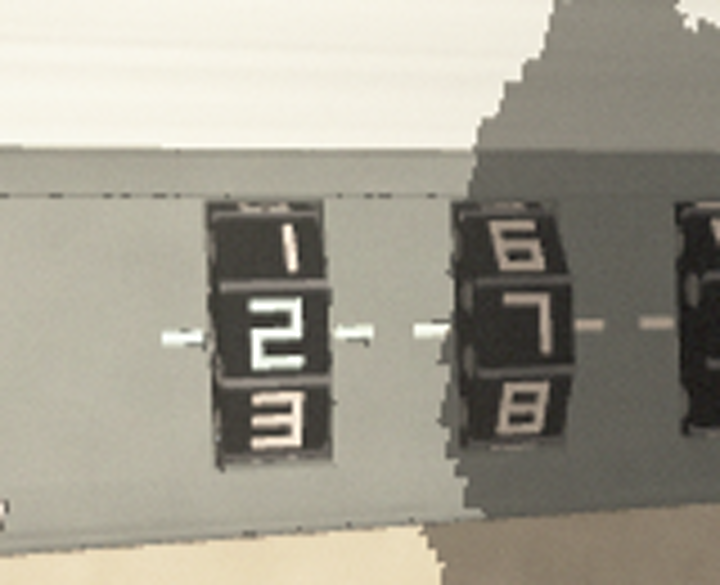

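Wheel 2 now reads 7 at (520,325) and wheel 1 still reads 2. The tool is already at the start position for wheel 3, so I go down there.

```bash
python3 -m inch '[0,0,0,0,0.001,0.015,1,0,0,0,0,0,0.005,1,0,0,0,0,0,0,1]'|sed -n '2p;4p'; python3 -m inch '[0,0,0,0,0,0.0006,1,0,0,0,0,0,0,1]'|sed -n '2p;4p'
```

```text
tool_pos: [434.1, 131.4, 88.2]
contact_force: [-1.3, -1.5, 3.3]
tool_pos: [434.4, 131.4, 88.5]
contact_force: [-1.9, 0.9, 2.7]
```

```bash
python3 -m inch '[0,0,0,0,0.0025,0,1,0,0,0,0,0.0025,0,1,0,0,0,0,0.0025,0,1,0,0,0,0,0.0025,0,1,0,0,0,0,0.0025,0,1,0,0,0,0,0.0025,0,1]'|sed -n '2p;4p'; python3 -m inch '[0,0,0,0,0,-0.006,1,0,0,0,0,-0.015,0,1,0,0,0,0,0,0,1,0,0,0,0,0,0.006,1,0,0,0,0,0,0,1]'|sed -n '2p;4p'; python3 -m inch '[0,0,0,0,0.0025,0,1,0,0,0,0,0.0025,0,1,0,0,0,0,0.0025,0,1,0,0,0,0,0.0025,0,1,0,0,0,0,0.0025,0,1,0,0,0,0,0.0025,0,1]'|sed -n '2p;4p'; python3 -m inch '[0,0,0,0,0,-0.006,1,0,0,0,0,-0.015,0,1,0,0,0,0,0,0,1,0,0,0,0,0,0.006,1,0,0,0,0,0,0,1]'|sed -n '2p;4p'; python3 -m inch '[0,0,0,0,0.0025,0,1,0,0,0,0,0.0025,0,1,0,0,0,0,0.0025,0,1,0,0,0,0,0.0025,0,1,0,0,0,0,0.0025,0,1,0,0,0,0,0.0025,0,1]'|sed -n '2p;4p'
```

```text
tool_pos: [446.7, 134.0, 88.3]
contact_force: [-3.3, 1.1, 1.8]
tool_pos: [435.5, 130.9, 88.2]
contact_force: [-0.3, -0.3, 4.4]
tool_pos: [447.2, 134.4, 88.5]
contact_force: [-0.8, -0.3, 2.2]
tool_pos: [435.2, 131.0, 88.1]
contact_force: [-1.3, -1.1, 4.5]
tool_pos: [447.0, 134.4, 88.4]
contact_force: [-2.1, 0.1, 2.9]
```

```bash
python3 -m inch '[0,0,0,0,0,-0.006,1,0,0,0,0,0,-0.015,1,0,0,0,0.04,-0.009,0,1,0,0,0,0.04,-0.009,0,1,0,0,0,0,0,0,1,0,0,0,0,0,0,1,0,0,0,0,0,0.015,1,0,0,0,0,0,0.005,1,0,0,0,0,0,0,1]'|sed -n '2p;4p'; python3 -m inch '[0,0,0,0,0,0.0005,1,0,0,0,0,0,0,1]'|sed -n '2p;4p'
```

```text
tool_pos: [416.3, 191.5, 88.6]
contact_force: [-0.4, -0.1, 2.0]
tool_pos: [416.4, 191.7, 88.9]
contact_force: [-0.4, 0.0, -0.2]
```

```bash
python3 -m inch '[0,0,0,0,0,0.0003,1,0,0,0,0,0,0,1]'|sed -n '2p;4p'; python3 -m inch '[0,0,0,0,0,0.0003,1,0,0,0,0,0,0,1]'|sed -n '2p;4p'
```

```text
tool_pos: [416.5, 191.9, 88.8]
contact_force: [0.1, -1.4, 1.7]
tool_pos: [416.5, 192.0, 88.5]
contact_force: [-0.1, -2.4, 2.1]
```

```bash
python3 -m inch '[0,0,0,0,0,0.0003,1,0,0,0,0,0.0025,0,1,0,0,0,0,0.0025,0,1,0,0,0,0,0.0025,0,1,0,0,0,0,0.0025,0,1,0,0,0,0,0.0025,0,1,0,0,0,0,0.0025,0,1]'|sed -n '2p;4p'; python3 -m inch '[0,0,0,0,0,-0.006,1,0,0,0,0,-0.015,0,1,0,0,0,0,0,0,1,0,0,0,0,0,0.006,1,0,0,0,0,0,0,1]'|sed -n '2p;4p'; python3 -m inch '[0,0,0,0,0.0025,0,1,0,0,0,0,0.0025,0,1,0,0,0,0,0.0025,0,1,0,0,0,0,0.0025,0,1,0,0,0,0,0.0025,0,1,0,0,0,0,0.0025,0,1]'|sed -n '2p;4p'; python3 -m inch '[0,0,0,0,0,-0.006,1,0,0,0,0,0,-0.035,1,0,0,0,-0.04,0.0,-0.02,1,0,0,0,-0.04,0,-0.02,1,0,0,0,-0.04,0,-0.02,1,0,0,0,-0.03,0,0,1,0,0,0,0,0,0,1,0,0,0,0,0,0,1]'|sed -n '2p;4p'
python3 - <<'E'
from plant import *
import cv2,numpy as np
c=capture("wrist"); np.savez("pics/w5.npz",**c); 
cv2.imwrite("pics/w5.png",cv2.rotate(cv2.resize(c["image"][50:230,210:360,::-1],None,fx=4,fy=4,interpolation=cv2.INTER_CUBIC),cv2.ROTATE_90_COUNTERCLOCKWISE))
E
```

```text
tool_pos: [428.3, 195.6, 88.2]
contact_force: [-1.4, -1.5, 2.7]
tool_pos: [416.3, 192.5, 87.8]
contact_force: [-1.9, 1.1, 5.8]
tool_pos: [428.2, 195.8, 88.1]
contact_force: [-2.5, 1.9, 2.9]
tool_pos: [458.6, 78.3, 168.8]
contact_force: [0.2, -0.2, -0.6]
```

View pics/w5.png

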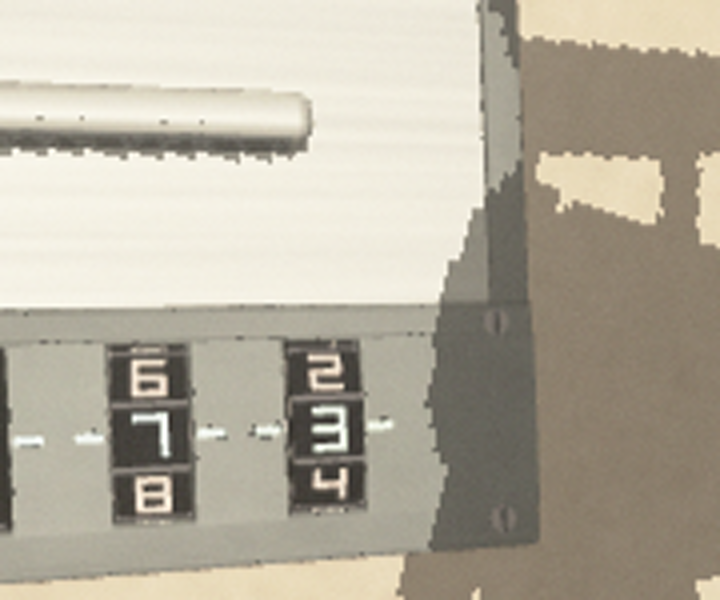

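Wheels 2 and 3 read 7 and 3. Wheel 1 lies outside the crop, so I'll crop it from the same picture.

```bash
python3 - <<'E'
from h import *
c=dict(np.load("pics/w5.npz"))
cv2.imwrite("pics/w5b.png",cv2.rotate(cv2.resize(c["image"][0:150,210:360,::-1],None,fx=3,fy=3,interpolation=cv2.INTER_CUBIC),cv2.ROTATE_90_COUNTERCLOCKWISE))
E
```

```text
(no output)
```

View pics/w5b.png

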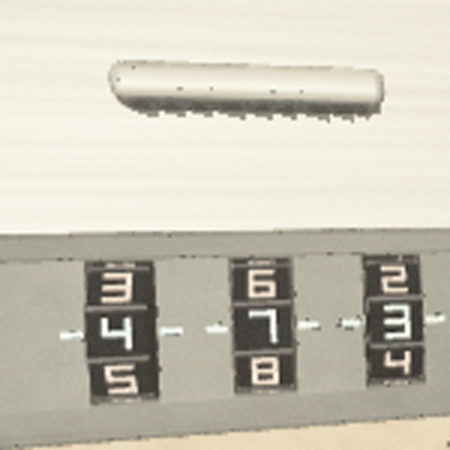

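All three wheels read 4, 7, 3 and sit centred on the index lines. Next I locate the thumb bar, whose lock-side edge is at about (245,98) in the crop.

```bash
python3 - <<'E'
from h import *
c=dict(np.load("pics/w5.npz"));y=.275
R=np.array([[np.cos(y),np.sin(y)],[-np.sin(y),np.cos(y)]])
f=lambda x,yy,z: ray(c,(360-yy/3,x/3),z)[:2]
w1,w2,w3=f(122,334,78),f(264,326,78),f(397,322,78)
print(w1,w2,w3,"yaw",np.arctan2(*( (w3-w1)*[1,-1])))
for p in [(130,97),(245,99),(365,101)]: print((R@(f(*p,82)-w2)).round(1))
print(c["mtx"][0,0])
E
```

```text
[422.29150822 190.4896143 ] [431.80037305 160.89853194] [440.64471988 130.50877801] yaw 0.2969381613815856
[52.9 27.9]
[53.7  3.3]
[ 54.6 -24.4]
310.7167063880166
```

```bash
python3 -m inch '[0,0,-0.014,0,0,0,1,0,0,0,0.037,0.013,0,1,0,0,0,0.037,0.013,0,1,0,0,0,0.037,0.013,0,1,0,0,0,0,0,0.03,1,0,0,0,0,0,0.03,1,0,0,0,0,0,0.025,1,0,0,0,0,0,0,1,0,0,0,0,0,0,1,0,0,0,0,0,0,1]'
python3 - <<'E'
from plant import *
import cv2,numpy as np
d=capture("side"); w=capture("wrist")
cv2.imwrite("pics/s6.png",np.hstack([cv2.resize(d["image"][135:225,210:310,::-1],(400,360),interpolation=cv2.INTER_CUBIC),cv2.resize(w["image"][100:340,120:390,::-1],(400,360))]))
E
```

```text
time: 14.95
tool_pos: [464.4, 174.0, 101.7]
tcp_rot: [3.141, 0.0, 1.853]
contact_force: [-0.2, 1.0, 0.8]
grip_width: 0.7
finger_force: 0.0
```

View pics/s6.png

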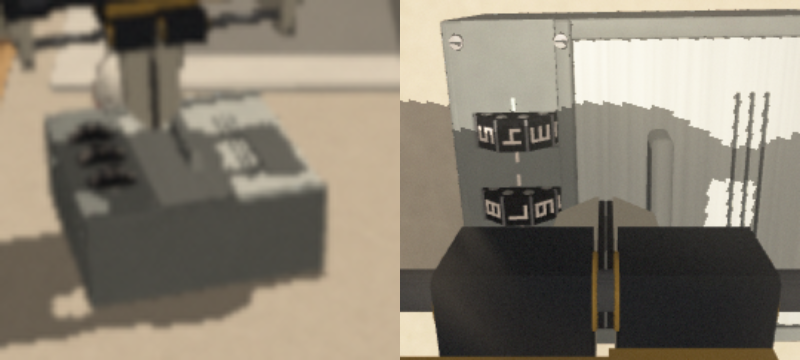

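In the side view the shut fingers look wide along tool y, about 40 mm, which would not fit the 37 mm gap. I'll turn the hand a quarter so the 19 mm pad width lies across the gap.

```bash
python3 -m inch '[0,0,-0.08,0,0,0,1,0,0,-0.08,0,0,0,1,0,0,-0.08,0,0,0,1,0,0,-0.08,0,0,0,1,0,0,-0.08,0,0,0,1,0,0,-0.08,0,0,0,1,0,0,-0.08,0,0,0,1,0,0,-0.08,0,0,0,1,0,0,-0.08,0,0,0,1,0,0,-0.08,0,0,0,1]' >/dev/null;  python3 -m inch '[0,0,-0.08,0,0,0,1,0,0,-0.08,0,0,0,1,0,0,-0.08,0,0,0,1,0,0,-0.007,0,0,0,1,0,0,0,0,0,0,1,0,0,0,0,0,0,1]'
```

```text
time: 16.38
tool_pos: [464.4, 173.4, 101.5]
tcp_rot: [-3.141, 0.001, -2.864]
contact_force: [0.5, -0.6, -0.0]
grip_width: 0.4
finger_force: 0.0
```

```bash
python3 -m inch '[0,0,0,0,0,0.008,1,0,0,0,0,0,0.008,1,0,0,0,0,0,0.008,1,0,0,0,0,0,0,1,0,0,0,0,0,0,1]'; python3 -m inch '[0,0,0,-0.005,0,0,1,0,0,0,-0.003,0,0,1,0,0,0,0,0,0,1]'|sed -n '2p;4p';python3 -m inch '[0,0,0,-0.003,0,0,1,0,0,0,-0.003,0,0,1,0,0,0,0,0,0,1]'|sed -n '2p;4p'
```

```text
time: 16.8
tool_pos: [463.7, 173.3, 81.0]
tcp_rot: [3.142, -0.001, -2.861]
contact_force: [-0.1, -0.2, 1.2]
grip_width: 0.5
finger_force: 0.0
tool_pos: [471.0, 175.3, 81.9]
contact_force: [0.2, -0.5, 0.3]
tool_pos: [475.0, 176.5, 81.8]
contact_force: [-1.2, -0.1, 1.3]
```

```bash
python3 -m inch '[0,0,0,-0.003,0,0,1,0,0,0,-0.003,0,0,1,0,0,0,-0.003,0,0,1,0,0,0,-0.003,0,0,1]'|sed -n '2p;4p';python3 -m inch '[0,0,0,-0.003,0,0,1,0,0,0,-0.003,0,0,1,0,0,0,-0.003,0,0,1,0,0,0,-0.003,0,0,1]'|sed -n '2p;4p'
```

```text
tool_pos: [484.1, 179.3, 81.6]
contact_force: [-3.8, 1.6, 1.5]
tool_pos: [493.4, 181.9, 81.6]
contact_force: [-3.3, 1.3, 0.5]
```

```bash
python3 -m inch '[0,0,0,-0.003,0,0,1,0,0,0,-0.003,0,0,1,0,0,0,-0.003,0,0,1,0,0,0,-0.003,0,0,1,0,0,0,-0.003,0,0,1,0,0,0,-0.003,0,0,1]'|sed -n '2p;4p';python3 -m inch '[0,0,0,-0.0015,0,0,1,0,0,0,0,0,0,1]'|sed -n '2p;4p';python3 -m inch '[0,0,0,-0.0015,0,0,1,0,0,0,0,0,0,1]'|sed -n '2p;4p'
```

```text
tool_pos: [507.3, 185.8, 81.6]
contact_force: [-2.6, 1.4, 0.5]
tool_pos: [508.7, 186.1, 81.7]
contact_force: [-1.0, 1.0, -1.0]
tool_pos: [509.6, 186.3, 81.7]
contact_force: [-1.6, -0.2, 0.0]
```

```bash
for i in 1; do python3 -m inch '[0,0,0,-0.0012,0,0,1,0,0,0,0,0,0,1]'|sed -n '2p;4p';python3 -m inch '[0,0,0,-0.001,0,0,1,0,0,0,0,0,0,1]'|sed -n '2p;4p';python3 -m inch '[0,0,0,-0.001,0,0,1,0,0,0,0,0,0,1]'|sed -n '2p;4p'; done
```

```text
tool_pos: [509.9, 186.5, 81.6]
contact_force: [-3.8, -0.4, 1.4]
tool_pos: [510.1, 186.6, 81.6]
contact_force: [-5.9, -1.6, 2.2]
tool_pos: [510.2, 186.6, 81.5]
contact_force: [-7.6, -2.2, 4.5]
```

The force rises with no further motion, so the lid is at its stop. I'll back off, lift clear and check.

```bash
python3 -m inch '[0,0,0,0.008,0,0,1,0,0,0,0.008,0,0,1,0,0,0,0,0,-0.03,1,0,0,0,0,0,-0.04,1,0,0,0,0.02,0,-0.04,1,0,0,0,0.03,0,-0.03,1,0,0,0,0.03,0,0,1,0,0,0,0,0,0,1,0,0,0,0,0,0,1]'
python3 - <<'E'
from plant import *
import cv2,numpy as np
w=capture("wrist"); np.savez("pics/w7.npz",**w)
cv2.imwrite("pics/w7.png",cv2.resize(w["image"][:,:,::-1],(768,576),interpolation=cv2.INTER_CUBIC))
E
```

```text
time: 20.05
tool_pos: [437.8, 165.8, 194.5]
tcp_rot: [-3.141, 0.003, -2.861]
contact_force: [1.1, 1.0, 0.6]
grip_width: 0.5
finger_force: 0.0
```

View pics/w7.png

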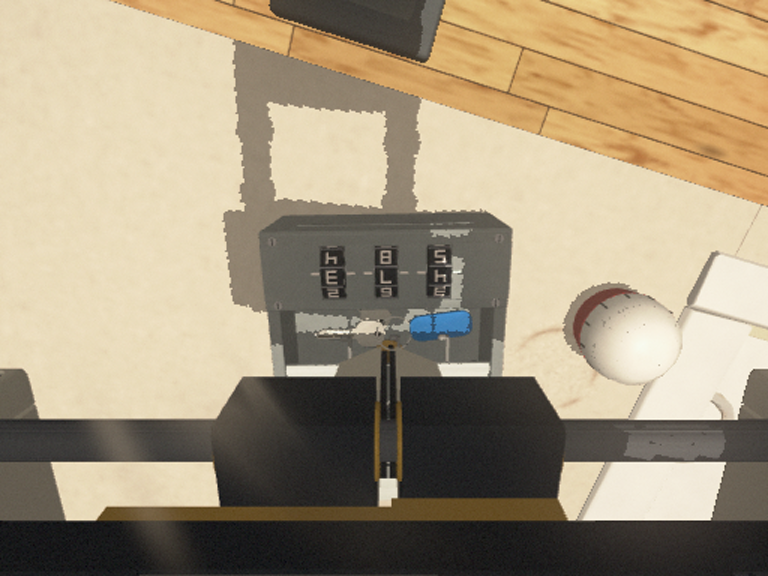

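The lid is open with its front edge at (390,364), the keys show, and the wheels still read 4, 7, 3. A quick number for the opening:

```bash
python3 - <<'E'
from h import *
c=dict(np.load("pics/w7.npz"))
f=lambda u,v,z: ray(c,(u/1.5,v/1.5),z)[:2]
a=f(320,364,64);b=f(320,310,70);w=f(386,275,78)
print(np.dot(a-b,[.96,.281]),w)
E
```

```text
39.91797490710855 [430.17425783 161.61850231]
```

```bash
python3 -c "
from plant import *
print(close_job())"
```

```text
the job is handed in; nothing more can be done
None
```

The key box is open and the job is handed in at about 20 s: the wheels read 4, 7, 3, the lid measures about 40 mm back, the hand is clear, and wheel 2 sits within about 2 mm of where it first measured; the hand-in gave no verdict.

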